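# Lock the hold-down bar of a model-kit tray carrier with its hairpin clip

## Task

Get the molecule-kit carrier ready to be carried: swing its hold-down bar fully down over the stack of trays, then take the hairpin spring clip from the table and push it sideways into the groove of the stud that stands up through the end of the bar, until it snaps home around the stud. Find the groove by touch and do not force the clip. Leave the molecule models and the other things on the table where they are.

Things in the scene. Friction and masses are not known exactly. Their poses are not given: they have to be found in the camera images.
- carrier: Heavy tray carrier that does not move: plywood board 170 x 370 mm (x by y), three stacked trays with a grey cover on it (150 x 250 mm, cover top 94 mm above the table), and at x = 0 two aluminium posts 26 x 24 mm: hinge post at y = +155 mm, stud post at y = -155 mm. Origin: centre of its underside; z up; x to its back, away from the robot at yaw 0.
- post_axis (a point): On the stud's vertical axis, level with the closed bar's top face (110 mm above the table); axes as the carrier's. The steel stud is screwed into the post by hand, so its height is only roughly known: the lower edge of its groove is 1 to 15 mm above this point. Find it by touch or sight; a light touch from above does no harm and does not move the stud.
- stud_side (a point): A point 62 mm in front of post_axis (towards carrier -x), below where the middle of the clip's finger loop comes to be. The stud from below: shank 16 mm thick; groove 6 mm tall with a neck 11 mm thick; head 16 mm thick and 10 mm tall with a flat top. So the head's top is 16 mm above the groove's lower edge and 13 mm above the groove's middle.
- bar (a joint): Angle of the hold-down bar, rad: 0 = down on the trays (hard stop), grows as it rises, starts at 0.35 to 0.65. Hinge axis along carrier x, at carrier y = +155 mm, 107.5 mm above the table. The hinge is stiff: the bar stays where it is left; pressing it down near its free end takes about 1 to 5 N. It is pressed down from above.
- bar_press (a point): On the top face of the bar, on its middle line, 230 mm from the hinge axis: a good place to press. The bar is a flat steel strip 40 mm wide, 5 mm thick; from 288 to 332 mm from the hinge it is a fork, two prongs 10 mm wide with a 20 mm slot that goes down around the stud. z is normal to its top; -y runs along it to the free end.
- clip: Hairpin spring clip lying flat on the table: a black moulded oblong finger loop 30 mm long (x), 24 mm wide (y), 9 mm thick, and two 4.5 mm steel wire legs that run out along +x at mid thickness and end 86 mm from the origin. Origin: centre of the loop's underside; z up; x towards the leg tips. Grip the loop across its two flat 30 mm sides (24 mm apart).
- clip_seat (a point): Centre of the round seat between the legs that closes around the stud's neck: 62 mm along +x from the clip's origin, 4.5 mm above its underside (middle of the wire); axes as the clip's. The clip goes on level, tips first along its x, across the bar, from the front or the back of the carrier. Behind the seat the legs pinch in and stop the neck.
- clip_throat (a point): Middle of the throat, 68 mm along +x from the clip's origin: here the legs pinch in to a 7 mm gap, then flare out to about 25 mm at the tips. Pushing the throat over the 11 mm neck (it cannot open over the 16 mm head or shank) takes about 8 to 13 N, then it snaps home; more than 18 N between the clip and the carrier bends the clip.
- clip_leg_l (a joint): Opening of the clip's left leg (at clip +y), rad: 0 relaxed, about 0.035 while the throat rides over the neck, 0 again when snapped home.
- clip_leg_r (a joint): The same for the right leg (at clip -y).
- water: Loose water molecule model, a red ball and two white ones, about 45 mm; a bystander.
- ethanol: Loose ethanol molecule model, black, red and white balls, about 100 mm long; a bystander.
- methane: Loose methane molecule model, a black ball with four white ones, about 60 mm; a bystander.
- marker: White and grey whiteboard marker lying on the table, 130 mm long, 18 mm thick; a bystander.
- bond_lever: Small flat grey plastic fork for parting models, 93 mm long, 16 mm wide, 7 mm thick; a bystander.

How it is judged:
By the outcome, as a careful person would: the job done as asked, in the order asked, and still so for the second after the job is handed in, with the robot touching nothing.
It also fails if it takes over 58 s, if anything falls off the work surface, if the arm or the gripper's body presses on something with over 40 N, if the wrist force passes 120 N, or if a joint passes its speed limit or range.

## Robot

A 6-joint arm with a two-finger parallel gripper is mounted at the origin on the work surface. World frame = base frame: x ahead of the robot, y to its left, z up, the work surface at z = 0. Lengths are in m, angles in rad, forces in N, time in s.
With the tool pointing down it reaches from about 0.3 to 0.85 m from the base axis. Payload 5.4 kg.
Tool frame: the origin (TCP) lies midway between the tips of the shut fingers; the grasp point (between the pads) lies 19 mm behind it; z points along the fingers, y is the direction in which the jaws open and shut (so a half turn about z gives the same grasp; the last joint's range is limited). The gripper opens to 85 mm and grips with 20 to 120 N. Pads are 22 mm wide; open, the fingers measure 114 mm over their backs; the gripper's body (76 mm by 85 mm) begins 54 mm behind the grasp point. The pads swing forward as they close: fully open they stand 13 mm farther back than shut.
Start: joints at [1.01, 0.158, 1.597, -0, 1.386, -0.21], TCP at [0.198, 0.54, 0.231] pointing down, gripper open.
Joint ranges: [-2.91, 2.91], [-0.94, 2.29], [0.18, 2.7], [-1.29, 4.43], [0.17, 2.64], [-3, 3]. Speed limits (rad/s): [2.57, 2.57, 3.14, 3.14, 3.14, 3.14].

## Interface

Orientations are given as a unit quaternion [w, x, y, z].
In Python, from plant import robot, viewer gives the robot as it stands.
- The arm moves only by the shell command python3 -m handwheel 'ROWS'. ROWS is JSON, a list of rows, each a list of 3 entries, a list of its own where there are three numbers: the opening, from 0 (shut) to 1 (fully open), then the shift along the world's x, y, z in units of 0.2 m (1.0 is 0.2 m), then the turn about the world's z in units of pi/2 rad (1.0 is pi/2 rad). A call has 1 to 5 rows; each row is the pose to reach, as a shift and turn from the pose measured when the call began; what a row does not reach only later rows make up. A row lasts 1/10 s, in which the tool goes at most 50 mm and 8.59 degrees, less where a joint would pass 70% of its speed; a pose out of reach is approached as far as the arm can. A call with a number of a shift or a turn outside -1 to 1 is refused whole. A call with a gripper value outside its range is refused whole. The fingers move at their own pace and stop on an object; the grip force is fixed at half the most. Time passes only in rows, so rows that repeat a pose let the fingers close. It gives the time, the measured TCP pose, the force and the opening at its end, in the units of the state.
- robot.get_state(): the state, without advancing time (a new reading comes with each control period).
- viewer.snapshot(name): name is "scene" or "top" or "wrist"; returns a dict with "color" (480x640x3 uint8, red, green, blue), "depth" (480x640 float32, m along the optical axis (not along the pixel's ray), 0 where there is no reading), "intrinsics" (3x3 intrinsics, pixels), "xyz" and "rotation" of the camera in the world; the wrist camera has in their place "T_tool_cam" (4x4, takes a point from camera to tool coordinates, whose origin is the TCP and whose axes are the flange's). Camera axes: x right, y down, z forward; pixel columns grow to the right and rows downward; lengths in m; the calibration is good to about 2 mm. A picture is of the moment at which its call begins: read the wrist's pose just before it.
- robot.job_done(): hands the job in, once; it reports no verdict.
Trained networks look in a picture, given as the dict that the camera call returned (one of the last four; its "shot" number tells which), for a name from the list of things; names that differ only in an ending like _2 or _b are one class to them, and where a whole thing is asked for, a point or a joint stands for the part that bears it (a point fixed in the world has none). Each returns a list of dicts, best first, with "p" (0 to 1); they miss things now and then, are a little off and sometimes report something else, mostly with a low value. They report only what shows in the picture. A call takes as long as a camera call.
- viewer.spot_in(query, picture): "rect" ([left, top, right, bottom] in pixels, round what is visible of it).
- viewer.outline_of(query, picture): "region" (480x640 bool, what is visible of it) and "rect" ([left, top, right, bottom] in pixels, round what is visible of it).
The state is a dict: "t": time; "q": joint angles; "joint_vel": joint speeds; "tau": joint torques, N m; "position": TCP position; "eef_rot": TCP orientation; "contact_force": force on the tool from outside, world axes, zero at the start; "torque": the same for the moment, N m; "grip_width": finger opening in m.
Only numpy, scipy, OpenCV 4.12 (cv2) and the standard library are available. Lean on these libraries where they do the work, as an engineer would, in place of code of your own. Each camera call takes 0.05 s, during which the arm holds its last target.

## Working session

There is one attempt and no reset: what is moved stays moved. The work goes in short steps, Python scripts to look and compute and a shell command to move; the robot and the scene stay as the last step left them, time stands still between calls to the robot, and variables do not carry over. Pictures are saved under pics/ and viewed, and the job is handed in when it is done.

```bash
ls; mkdir -p pics; cat > h.py <<'E'
import numpy as np, cv2
from plant import robot, viewer
def save(p,n): cv2.imwrite('pics/'+n+'.png', p['color'][:,:,::-1])
def pts(p, mask=None):
    K=np.array(p['intrinsics']);d=p['depth'];v,u=np.mgrid[0:480,0:640]
    c=np.stack([(u-K[0,2])/K[0,0]*d,(v-K[1,2])/K[1,1]*d,d],-1)
    if 'xyz' in p:
        R=np.array(p['rotation'])
        if R.shape!=(3,3):
            from scipy.spatial.transform import Rotation as S; R=S.from_quat(R,scalar_first=True).as_matrix()
        w=c@R.T+np.array(p['xyz'])
    else:
        from scipy.spatial.transform import Rotation as S
        s=p['state'];T=np.array(p['T_tool_cam']);R=S.from_quat(s['eef_rot'],scalar_first=True).as_matrix()
        w=(c@T[:3,:3].T+T[:3,3])@R.T+np.array(s['position'])
    w[d==0]=np.nan
    return w
E
python3 - <<'E'
from h import *
s=robot.get_state(); print(s)
for n in ['scene','top']:
    p=viewer.snapshot(n); save(p,n+'0'); np.save(n+'0.npy',pts(p)); print(n,p['xyz'],p['rotation'],p['intrinsics'])
    for q in ['clip','carrier','bar','water','ethanol','methane','marker','bond_lever']:
        r=viewer.outline_of(q,p)
        w=pts(p)
        for x in r[:2]: print(q,x['p'],x['rect'],np.nanmedian(w[x['region']],0).round(3))
E
```

```text
pics
{'t': 0.0, 'q': array([ 1.00989437e+00,  1.59052956e-01,  1.59821698e+00,  7.08528862e-07,
        1.38622541e+00, -2.10121759e-01]), 'joint_vel': array([ 0.00098408,  0.00098726, -0.00192048, -0.00060496, -0.0007858 ,
        0.00203908]), 'tau': array([-4.64273726e-04, -3.96000302e+01, -3.31431413e+01, -2.80077011e-04,
        8.45501520e-03, -1.43369255e-05]), 'position': array([0.19729251, 0.5394541 , 0.23032236]), 'eef_rot': array([-3.58060522e-04,  1.74492253e-01,  9.84658087e-01, -8.81391920e-04]), 'contact_force': array([ 0.24508399, -0.59920189,  0.08153549]), 'torque': array([ 0.00861295, -0.00832882, -0.00863293]), 'grip_width': 0.08575668555325582}
scene [0.85626501 0.37094312 0.89063633] [-0.08622179  0.29853393  0.90776358 -0.28179527] [[485.4236064    0.         314.89956716]
 [  0.         485.4236064  251.74832321]
 [  0.           0.           1.        ]]
clip 0.67 [215.7, 210.5, 241.9, 246.9] [ 0.607 -0.304  0.008]
carrier 0.88 [268.7, 242.1, 452.9, 480.0] [0.63  0.181 0.096]
bar 0.84 [301.7, 243.0, 426.2, 439.5] [0.615 0.166 0.166]
water 0.59 [286.3, 195.7, 
[... 566 characters left out ...]
  451.10357895 242.1184446 ]
 [  0.           0.           1.        ]]
clip 0.68 [395.4, 177.8, 435.1, 220.6] [ 0.618 -0.295  0.007]
carrier 0.96 [107.2, 160.3, 302.3, 258.7] [0.596 0.128 0.095]
bar 0.86 [112.2, 176.8, 278.3, 203.1] [0.612 0.145 0.173]
water 0.83 [394.7, 265.7, 414.2, 288.1] [ 0.465 -0.253  0.025]
water 0.61 [397.9, 180.9, 436.6, 221.2] [ 0.612 -0.299  0.008]
ethanol 0.76 [131.1, 273.9, 161.9, 322.5] [0.43  0.266 0.041]
ethanol 0.59 [395.7, 178.3, 436.3, 221.1] [ 0.618 -0.295  0.008]
methane 0.95 [329.3, 286.2, 358.2, 310.7] [ 0.431 -0.123  0.027]
marker 0.83 [464.5, 231.5, 502.9, 289.0] [ 0.507 -0.423  0.017]
bond_lever 0.52 [225.1, 297.7, 263.1, 309.7] [0.422 0.074 0.008]
```

```bash
python3 - <<'E'
import cv2
a=cv2.imread('pics/top0.png');b=cv2.imread('pics/scene0.png')
cv2.imwrite('pics/z1.png',cv2.resize(a[140:340,90:370],None,fx=2.8,fy=2.8,interpolation=2))
cv2.imwrite('pics/z2.png',cv2.resize(a[160:240,380:480],None,fx=7,fy=7,interpolation=2))
E
```

```text
(no output)
```

View pics/scene0.png

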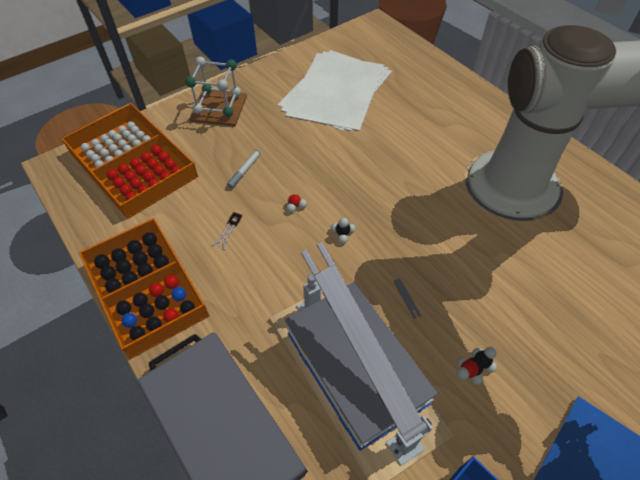

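View pics/z1.png

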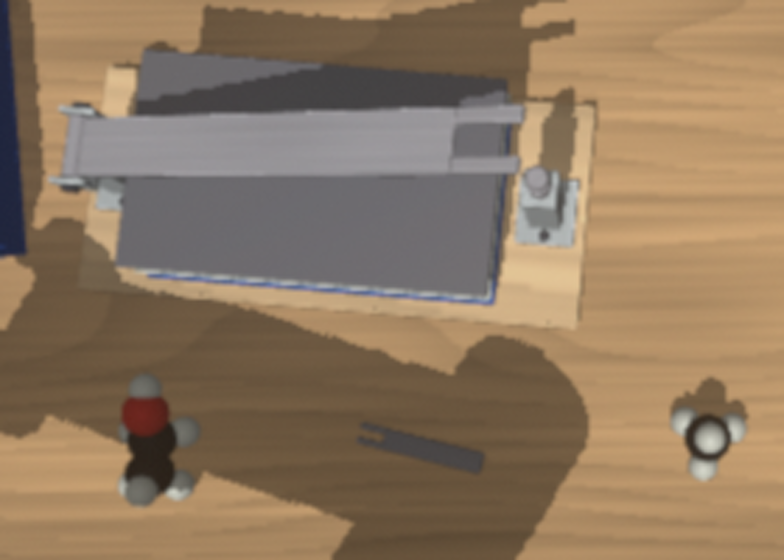

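View pics/z2.png

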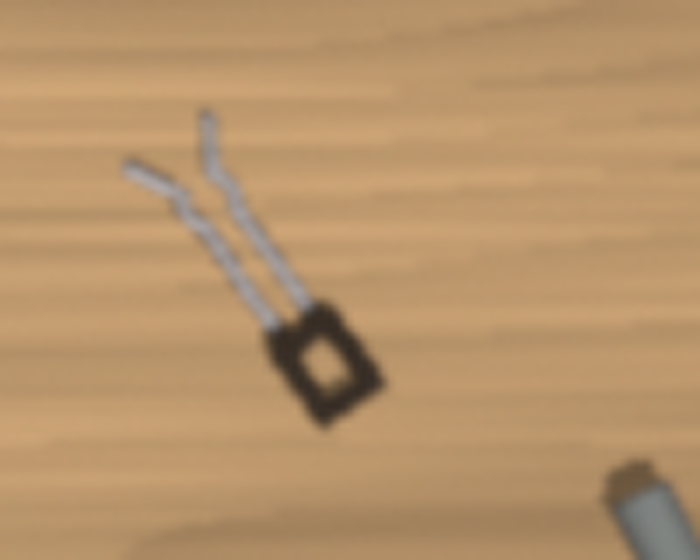

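The top view shows the clip's loop at px (426,212) with its tips toward +x/+y, and the stud top at px (282,204). The bar is raised and swings down towards the stud. Next I'll work out the geometry.

```bash
python3 - <<'E'
from h import *
import json
P={}
K=np.array([[451.10357895,0,317.91723985],[0,451.10357895,242.1184446],[0,0,1]])
from scipy.spatial.transform import Rotation as S
R=S.from_quat([0.03809419,-0.70153711,0.70969095,-0.05228079],scalar_first=True).as_matrix();c=np.array([0.42153606,-0.05865042,0.94073325])
def ray(u,v,z):
    d=R@np.linalg.inv(K)@np.array([u,v,1.]);return (c+d*(z-c[2])/d[2]).round(4)
print('loop',ray(426.4,212.1,.009),'tips',ray(398.8,183.9,.0045),ray(409.6,176.6,.0045))
w=np.load('top0.npy')
# table check
print('table z',np.nanmedian(w[400:440,300:500,2]),np.nanmedian(w[100:150,400:560,2]))
m=(abs(w[...,2]-.095)<.004); m[:, :100]=0;m[:,290:]=0;m[:155]=0;m[265:]=0
for nm,n in (('top',w),('scene',np.load('scene0.npy'))):
    m=(abs(n[...,2]-.095)<.005)&(abs(n[...,0]-.6)<.15)&(abs(n[...,1]-.12)<.2)
    q=n[m][:,:2].astype(np.float32)
    r=cv2.minAreaRect(q*1000);print(nm,r,cv2.boxPoints(r).round(1).tolist(),np.median(n[m][:,2]))
# stud patch
sub=w[196:212,272:292]; print((sub[...,2]*1000).round(0).astype(int))
# bar plane
m=(w[...,2]>.115)&(abs(w[...,0]-.61)<.06)&(w[...,1]>-.02)&(w[...,1]<.32)
q=w[m];A=np.c_[q[:,:2],np.ones(len(q))];k=np.linalg.lstsq(A,q[:,2],rcond=None)[0];res=q[:,2]-A@k;g=abs(res)<.006;k=np.linalg.lstsq(A[g],q[g][:,2],rcond=None)[0];print('bar',k,np.arctan(np.hypot(k[0],k[1])),g.mean(),q[g].min(0),q[g].max(0))
E
```

```text
loop [ 0.6028 -0.308   0.009 ] tips [ 0.6654 -0.2526  0.0045] [ 0.6813 -0.2764  0.0045]
table z 0.001411886984793831 0.008415313324186546
top ((610.6983642578125, 137.12608337402344), (317.32135009765625, 152.65870666503906), 84.76791381835938) [[520.2000122070312, -13.899999618530273], [672.2000122070312, -27.799999237060547], [701.2000122070312, 288.20001220703125], [549.2000122070312, 302.1000061035156]] 0.09504596526183551
scene ((611.8416748046875, 145.65321350097656), (331.5824279785156, 152.6451416015625), 84.71076202392578) [[520.5999755859375, -12.399999618530273], [672.5999755859375, -26.5], [703.0999755859375, 303.70001220703125], [551.0999755859375, 317.79998779296875]] 0.09568979347396078
[[235 234 237   8  11  10   9  11  10  11  11  10   8  11  11  12  11  12
   10  10]
 [233 238 236 232   8  10  11  12   8  13  11  11  12  10  11  14   8  11
   12  11]
 [235 235 235 232  13  13   8  10  10   9  10  12  10  10   9  10  10  12
   12   9]
 [237 235 235 231   9  11   9   9  11  11   9  10  11  12   9  11  13  11
   12  10]
 [235 234 233  11  13 100  10 135 138 135 132 136
[... 424 characters left out ...]
6 134 130 101 100  99  79
   14  16]
 [ 10   9  13  17  98 101 133 136 135 136 136 135 134 124 101 100 101  82
   18  15]
 [ 13  12  12  15 100 100 128 133 135 135 132 133 129 119 102 100 102  80
   17  16]
 [ 13  10  10  15 103 101 114 119 124 131 129 126 118 114 104  99 100  76
   45  15]
 [  8  13  11  15 101 101 102 114 119 119 117 118 112 107 101 101 103  74
   39  19]
 [ 11   8  12  15 104 102 101 102 104 113 108 107 104  99 102  99  97  69
   37  15]
 [ 13  11   8  16 103 101 100 102 104 105 104  98 101 101 101 104  99  67
   31  16]]
bar [-0.03028173 -0.39589549  0.25025896] 0.3779623422698193 0.7756501857673621 [ 0.57791136 -0.00567352  0.11502187] [0.65183818 0.31297244 0.23254727]
```

```bash
python3 - <<'E'
from h import *
yaw=-.0914;ex=np.array([np.cos(yaw),np.sin(yaw)]);ey=np.array([-ex[1],ex[0]])
for nm in('top','scene'):
    w=np.load(nm+'0.npy')
    # cover front edge near-stud
    m=(abs(w[...,2]-.095)<.005)&(abs(w[...,0]-.6)<.12)&(w[...,1]>-.04)&(w[...,1]<.2)
    q=w[m][:,:2]; a=q@ex;b=q@ey
    print(nm,'cover ex',np.percentile(a,[.3,99.7]),'ey min',np.percentile(b,.3))
    s=(w[...,2]>.128)&(w[...,2]<.145)&(np.hypot(w[...,0]-.593,w[...,1]+.051)<.025)
    q=w[s];print(' stud',len(q),q.mean(0),np.median(q,0),(q.min(0)+q.max(0))/2)
    m=(w[...,2]>.12)&(abs(w[...,0]-.61)<.08)&(w[...,1]>-.06)&(w[...,1]<.33)
    q=w[m];a=q[:,:2]@ex;b=q[:,:2]@ey
    for lo in np.arange(-.08,.24,.03):
        g=(b>lo)&(b<lo+.01)
        if g.any(): print('  ',round(lo+.005,3),np.median(q[g][:,2]).round(4),np.percentile(a[g],[2,50,98]).round(4))
E
```

```text
top cover ex [0.51976283 0.6710476 ] ey min 0.03972267406193978<stdin>:10: RuntimeWarning: Mean of empty slice.
  ret = um.true_divide(
  return _methods._mean(a, axis=axis, dtype=dtype,
Traceback (most recent call last):
ValueError: zero-size array to reduction operation minimum which has no identity
```

```bash
python3 - <<'E'
from h import *
yaw=-.0914;ex=np.array([np.cos(yaw),np.sin(yaw)]);ey=np.array([-ex[1],ex[0]])
for nm in('top','scene'):
    w=np.load(nm+'0.npy')
    m=(abs(w[...,2]-.095)<.004)&(abs(w[...,0]-.6)<.12)&(w[...,1]>-.02)&(w[...,1]<.2)
    q=w[m][:,:2]; a=q@ex;b=q@ey
    print(nm,'cover ex',np.percentile(a,[.3,99.7]),'ey min',np.percentile(b,.3))
    if nm=='top':
        for (u,v) in [(279,203),(281,203),(284,203),(281,201),(281,207)]: print(w[v,u])
    s=(w[...,2]>.125)&(w[...,2]<.145)&(np.hypot(w[...,0]-.593,w[...,1]-.0)<.07)&(w[...,1]<.01)
    q=w[s];print(' stud',len(q),np.median(q,0) if len(q) else '',np.percentile(q,[2,98],axis=0))
    m=(w[...,2]>.12)&(abs(w[...,0]-.61)<.08)&(w[...,1]>-.06)&(w[...,1]<.33)
    q=w[m];a=q[:,:2]@ex;b=q[:,:2]@ey
    for lo in np.arange(-.08,.26,.03):
        g=(b>lo)&(b<lo+.01)
        if g.any(): print('  ',round(lo+.005,3),np.median(q[g][:,2]).round(4),np.percentile(a[g],[2,50,98]).round(4))
E
```

```text
top cover ex [0.51977997 0.67105442] ey min 0.056264212134140276
[ 0.59724807 -0.0057363   0.13623844]
[ 0.59719396 -0.00936881  0.13634359]
[ 0.59776525 -0.0146541   0.13351276]
[ 0.60092944 -0.00936907  0.13620528]
[ 0.5900078  -0.00928975  0.13533816]
 stud 64 [ 0.59574623 -0.00934574  0.13459157] [[ 0.5896442  -0.01642503  0.12813092]
 [ 0.60311345 -0.00197699  0.13727431]]
   0.045 0.1358 [0.5775 0.5941 0.6121]
   0.075 0.2248 [0.5758 0.5954 0.6153]
   0.105 0.2132 [0.5758 0.5946 0.6142]
   0.135 0.201 [0.576  0.5946 0.6152]
   0.165 0.1887 [0.576  0.5951 0.6141]
   0.195 0.1767 [0.5761 0.5956 0.6149]
   0.225 0.1647 [0.5762 0.5944 0.6138]
   0.255 0.1523 [0.5765 0.5964 0.6145]
scene cover ex [0.52089109 0.67195029] ey min 0.05599969973479289
 stud 60 [ 0.59942077 -0.0080844   0.13491087] [[ 0.59311382 -0.01585031  0.1266979 ]
 [ 0.60554075 -0.0019066   0.13745867]]
   0.045 0.1358 [0.5788 0.5986 0.6128]
   0.075 0.2257 [0.5769 0.587  0.6161]
   0.105 0.2136 [0.5774 0.5969 0.6158]
   0.135 0.2014 [0.577  0.5973 0.6158]
   0.165 0.1891 [0.5773 0.5964 0.616 ]
   0.195 0.1766 [0.5773 0.5962 0.6159]
   0.225 0.1645 [0.577  0.5971 0.6157]
   0.255 0.1525 [0.5774 0.5968 0.6158]
```

```bash
python3 -m handwheel '[[0,[0.7,-0.8,0.15],0],[0,[0.7,-0.8,0.15],0],[0,[0.7,-0.8,0.15],0],[0,[0.7,-0.8,0.15],0],[0,[0.7,-0.8,0.15],0]]'; python3 -m handwheel '[[0,[0.7,-0.8,0],0],[0,[0.7,-0.8,0],0],[0,[0.7,-0.8,0],0],[0,[0.7,-0.8,0],0],[0,[0.7,-0.8,0],0]]'
```

```text
t: 1.4
position: [0.3405, 0.3773, 0.2624]
eef_rot: [0.001, 0.177, 0.984, 0.0]
contact_force: [0.1, -0.2, 0.9]
grip_width: 0.0121
t: 1.9
position: [0.4827, 0.2144, 0.2623]
eef_rot: [0.002, 0.178, 0.984, -0.0]
contact_force: [-0.2, 0.4, -0.2]
grip_width: 0.0004
```

```bash
python3 -m handwheel '[[0,[0.61,-0.67,0],0],[0,[0.61,-0.67,0],0],[0,[0.61,-0.67,0],0],[0,[0.61,-0.67,0],0],[0,[0.61,-0.67,-0.1],0]]'; python3 -m handwheel '[[0,[0,0,-0.1],0],[0,[0,0,-0.15],0],[0,[0,0,-0.2],0],[0,[0,0,-0.2],0]]'
```

```text
t: 2.4
position: [0.6086, 0.0776, 0.2447]
eef_rot: [0.005, 0.18, 0.984, -0.0]
contact_force: [-0.3, 0.4, 0.8]
grip_width: 0.0001
t: 2.8
position: [0.6077, 0.0784, 0.2033]
eef_rot: [0.004, 0.18, 0.984, -0.0]
contact_force: [-0.5, 1.2, -0.6]
grip_width: -0.0003
```

```bash
python3 -m handwheel '[[0,[0,0,-0.05],0],[0,[0,0,-0.1],0],[0,[0,0,-0.15],0],[0,[0,0,-0.2],0],[0,[0,0,-0.25],0]]';python3 -m handwheel '[[0,[0,0,-0.05],0],[0,[0,0,-0.08],0],[0,[0,0,-0.11],0],[0,[0,0,-0.15],0],[0,[0,0,-0.15],0]]'
```

```text
t: 3.3
position: [0.6075, 0.0783, 0.1524]
eef_rot: [0.004, 0.18, 0.984, -0.0]
contact_force: [-0.0, -0.9, 0.9]
grip_width: -0.0001
t: 3.8
position: [0.6067, 0.0784, 0.1209]
eef_rot: [0.003, 0.18, 0.984, -0.0]
contact_force: [0.0, 0.1, -1.1]
grip_width: 0.0001
```

```bash
python3 -m handwheel '[[0,[0,0,-0.02],0],[0,[0,0,-0.03],0],[0,[0,0,-0.04],0],[0,[0,0,-0.045],0]]';python3 - <<'E'
from h import *
p=viewer.snapshot('scene');save(p,'s1')
cv2.imwrite('pics/s1z.png',cv2.resize(p['color'][200:480,220:500,::-1],None,fx=2.1,fy=2.1))
print(robot.get_state()['contact_force'])
E
```

```text
t: 4.2
position: [0.6069, 0.0784, 0.1119]
eef_rot: [0.003, 0.18, 0.984, -0.0]
contact_force: [0.5, -1.2, 0.4]
grip_width: -0.0
[0.45719499 0.21830171 0.10444287]
```

View pics/s1z.png

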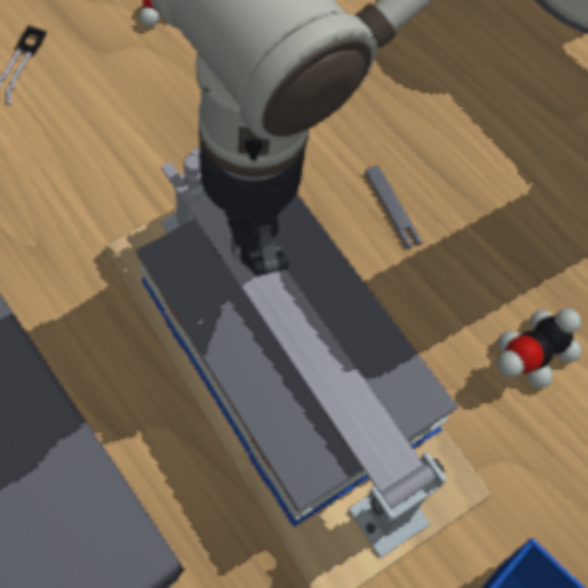

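The bar has followed the fingers down and is almost closed. I'll keep pressing until it reaches the stop.

```bash
python3 -m handwheel '[[0,[0,0,-0.01],0],[0,[0,0,-0.015],0],[0,[0,0,-0.02],0]]';python3 -m handwheel '[[0,[0,0,-0.01],0],[0,[0,0,-0.01],0]]'
```

```text
t: 4.55
position: [0.6071, 0.0784, 0.1099]
eef_rot: [0.003, 0.18, 0.984, -0.0]
contact_force: [-7.3, -0.3, 16.6]
grip_width: 0.0
t: 4.75
position: [0.607, 0.0784, 0.1099]
eef_rot: [0.003, 0.18, 0.984, -0.0]
contact_force: [-7.3, 0.5, 13.1]
grip_width: -0.0001
```

```bash
python3 -m handwheel '[[0,[0,0,0.1],0],[0,[0,0,0.4],0],[0,[-0.05,-0.44,0.45],0],[0,[-0.05,-0.44,0.45],0],[0,[-0.05,-0.44,0.45],0]]';python3 - <<'E'
from h import *
s=robot.get_state()
p=viewer.snapshot('wrist');save(p,'w1');p['state']=s;w=pts(p)
print(p['T_tool_cam'],s['position'])
m=(w[...,2]>.126)&(w[...,2]<.145)&(np.hypot(w[...,0]-.597,w[...,1]+.009)<.03)
q=w[m];print(len(q),np.median(q,0),np.percentile(q,[2,98],axis=0)); v,u=np.nonzero(m);print(u.min(),u.max(),v.min(),v.max())
m=(w[...,2]>.1)&(w[...,2]<.12)&(np.hypot(w[...,0]-.597,w[...,1]+.009)<.06);print(np.median(w[m],0))
p=viewer.snapshot('top');save(p,'t1');w=pts(p)
cv2.imwrite('pics/t1z.png',cv2.resize(p['color'][150:270,100:310,::-1],None,fx=3.5,fy=3.5))
b=[(round(y,2),np.nanmedian(w[(abs(w[...,0]-.545-.597+.545)<.03)&(abs(w[...,1]-y)<.01)&(w[...,2]>.1)&(w[...,2]<.3)][:,2]).round(4)) for y in np.arange(.05,.3,.04)];print(b)
E
```

```text
t: 5.25
position: [0.5978, -0.0138, 0.2019]
eef_rot: [0.004, 0.182, 0.983, -0.001]
contact_force: [-0.3, 0.0, 0.4]
grip_width: 0.0
[[ 1.22659060e-03 -9.44744046e-01 -3.27806623e-01  8.47801977e-02]
 [ 9.99999192e-01  1.26807389e-03  8.71988176e-05  5.87829365e-04]
 [ 3.33302457e-04 -3.27806465e-01  9.44744839e-01 -1.42393093e-01]
 [ 0.00000000e+00  0.00000000e+00  0.00000000e+00  1.00000000e+00]] [ 0.59775062 -0.01383739  0.20189556]
598 [ 0.59568209 -0.00869328  0.1331528 ] [[ 0.58952612 -0.01608359  0.12713927]
 [ 0.60369042 -0.00162452  0.13471203]]
313 339 235 262
[0.59619971 0.01974565 0.10961616]
[(np.float64(0.05), np.float64(0.1114)), (np.float64(0.09), np.float64(0.1108)), (np.float64(0.13), np.float64(0.111)), (np.float64(0.17), np.float64(0.1087)), (np.float64(0.21), np.float64(0.1113)), (np.float64(0.25), np.float64(0.111)), (np.float64(0.29), np.float64(0.1116))]
```

View pics/w1.png

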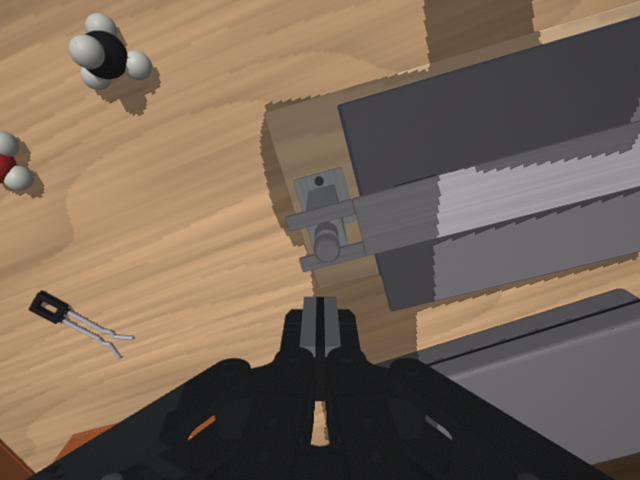

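View pics/t1z.png

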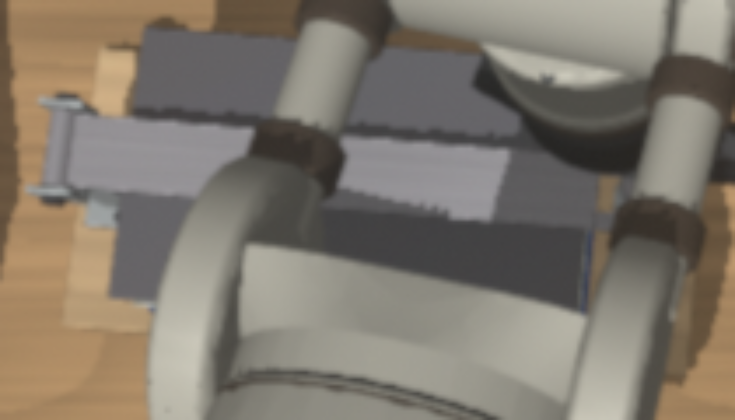

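The bar is flat: its top reads about 0.111 along the whole length. The stud shows at wrist px (327,243), which gives xy of about (0.597,-0.009). Next is a light touch on its top.

```bash
python3 -m handwheel '[[0,[0,0.025,-0.15],0],[0,[0,0.025,-0.3],0],[0,[0,0.025,-0.3],0]]';python3 -m handwheel '[[0,[0,0,-0.01],0],[0,[0,0,-0.02],0],[0,[0,0,-0.02],0]]'
```

```text
t: 5.65
position: [0.5948, -0.0032, 0.136]
eef_rot: [-0.001, 0.18, 0.984, 0.0]
contact_force: [-0.7, 0.9, 0.4]
grip_width: 0.0001
t: 5.95
position: [0.5951, -0.0023, 0.1339]
eef_rot: [-0.0, 0.179, 0.984, 0.001]
contact_force: [-3.8, 1.5, 5.2]
grip_width: -0.0004
```

```bash
python3 -m handwheel '[[0,[0,0,0.02],0],[0,[0.01,-0.03,0.02],0],[0,[0.01,-0.03,0.01],0]]';python3 -m handwheel '[[0,[0,0,-0.01],0],[0,[0,0,-0.01],0]]';python3 -m handwheel '[[0,[0,0,-0.005],0],[0,[0,0,-0.005],0]]'
```

```text
t: 6.25
position: [0.598, -0.009, 0.1368]
eef_rot: [0.001, 0.18, 0.984, 0.0]
contact_force: [0.3, 0.1, -0.4]
grip_width: 0.0001
t: 6.45
position: [0.5976, -0.0091, 0.1341]
eef_rot: [0.0, 0.18, 0.984, 0.0]
contact_force: [-0.6, -0.4, -0.2]
grip_width: -0.0003
t: 6.65
position: [0.5978, -0.0091, 0.1339]
eef_rot: [0.0, 0.18, 0.984, 0.0]
contact_force: [-2.4, 0.0, 3.8]
grip_width: -0.0002
```

```bash
python3 -m handwheel '[[0,[0,0,0.2],0],[0,[0,-0.3,0.45],-0.1],[0.5,[0,-0.6,0.45],-0.3],[0.5,[0,-0.8,0.45],-0.4],[0.5,[0,-0.9,0.45],-0.48]]';python3 -m handwheel '[[0.5,[-0.1,-0.3,0],-0.1],[0.5,[-0.1,-0.6,0],-0.2],[0.5,[-0.1,-0.6,0],-0.3],[0.5,[-0.1,-0.6,0],-0.4],[0.5,[-0.1,-0.6,0],-0.48]]';python3 -m handwheel '[[0.5,[0,0,0],-0.1],[0.5,[0,0,0],-0.2],[0.5,[0,0,0],-0.3],[0.5,[0,0,0],-0.4],[0.5,[0,0,0],-0.48]]'; python3 - <<'E'
from h import *
s=robot.get_state();print(s['q'],s['position'],s['eef_rot'])
E
```

```text
t: 7.15
position: [0.5979, -0.1915, 0.225]
eef_rot: [0.001, 0.465, 0.885, 0.0]
contact_force: [-0.2, 0.3, -0.2]
grip_width: 0.0423
t: 7.65
position: [0.5774, -0.3126, 0.2244]
eef_rot: [0.001, 0.758, 0.653, -0.0]
contact_force: [-0.2, -0.0, 0.3]
grip_width: 0.0428
t: 8.15
position: [0.5773, -0.3125, 0.224]
eef_rot: [0.0, 0.944, 0.331, -0.001]
contact_force: [1.1, -0.0, 1.5]
grip_width: 0.0427
[-0.67901087  0.37211754  1.35496178 -0.00172487  1.41462297  0.21795809] [ 0.57732597 -0.31251154  0.22398885] [ 4.02232236e-04  9.43734708e-01  3.30702393e-01 -7.52994625e-04]
```

```bash
python3 - <<'E'
from h import *
s=robot.get_state()
p=viewer.snapshot('wrist');save(p,'w2');p['state']=s;w=pts(p);np.save('w2.npy',w)
import pickle
for q in ['clip']:
    for r in viewer.outline_of(q,p)[:2]:
        print(q,r['p'],r['rect']); m=r['region']&(abs(w[...,2])<.03); print(np.nanmedian(w[m],0))
        cv2.imwrite('pics/w2m.png',(r['region']*255).astype(np.uint8))
pickle.dump((p,s),open('w2.pkl','wb'))
E
```

```text
clip 0.77 [322.0, 74.5, 361.7, 189.6]
[ 0.6222287  -0.29311915  0.00610319]
clip 0.46 [28.5, 163.7, 102.8, 224.5]
[ 0.44247644 -0.13104108  0.01935415]
```

View pics/w2.png

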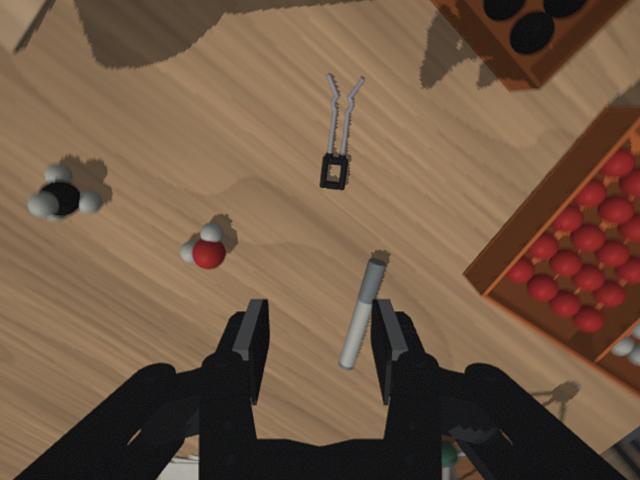

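```bash
cat >> h.py <<'E'
def wray(p,s,u,v,z):
    from scipy.spatial.transform import Rotation as S
    K=np.array(p['intrinsics']);T=np.array(p['T_tool_cam']);R=S.from_quat(s['eef_rot'],scalar_first=True).as_matrix()
    o=R@T[:3,3]+np.array(s['position']);d=R@T[:3,:3]@np.linalg.inv(K)@np.array([u,v,1.])
    return o+d*(z-o[2])/d[2]
E
python3 - <<'E'
from h import *
import pickle
p,s=pickle.load(open('w2.pkl','rb'))
g=p['color'].max(2); m=np.zeros_like(g,bool); m[145:200,310:360]=g[145:200,310:360]<60
n,l,st,_=cv2.connectedComponentsWithStats(m.astype(np.uint8)); i=1+st[1:,4].argmax();print(st[i])
v,u=np.nonzero(l==i)
P=np.array([wray(p,s,a,b,.008) for a,b in zip(u,v)])[:,:2]
r=cv2.minAreaRect((P*1000).astype(np.float32));print(r)
t=(wray(p,s,331,74,.0045)+wray(p,s,362,77,.0045))/2
c=np.array(r[0])/1000
print('tip mid',t,'yaw',np.degrees(np.arctan2(t[1]-c[1],t[0]-c[0])),np.hypot(*(t[:2]-c)))
im=cv2.resize(p['color'][60:200,290:400,::-1],None,fx=5,fy=4.2);cv2.imwrite('pics/w2z.png',im)
E
```

```text
[320 153  28  37 608]
((604.9488525390625, -306.98944091796875), (32.59001159667969, 23.231849670410156), 31.854328155517578)
tip mid [ 0.67578956 -0.26321735  0.0045    ] yaw 31.711694192987686 0.08327305431641314
```

View pics/w2z.png

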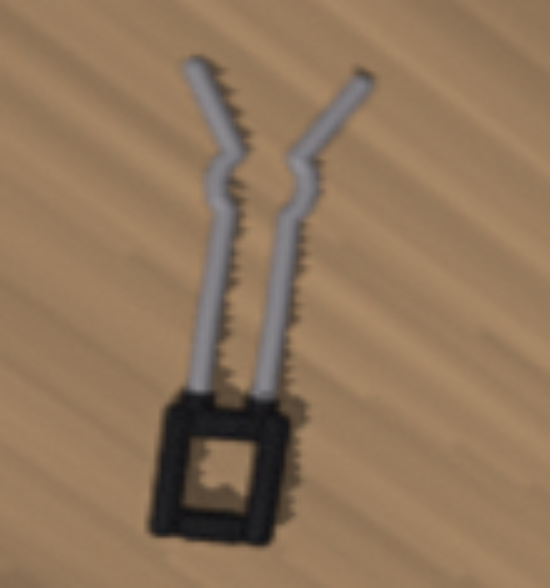

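```bash
python3 -m handwheel '[[0.5,[0.133,0.025,-0.1],-0.076],[0.5,[0.133,0.025,-0.35],-0.076],[0.5,[0.133,0.025,-0.6],-0.076],[0.5,[0.133,0.025,-0.85],-0.076],[0.5,[0.133,0.025,-0.9],-0.076]]';python3 -m handwheel '[[0.5,[0,0,0],0],[0.5,[0,0,0],0]]'; python3 - <<'E'
from h import *
s=robot.get_state();print(s['position'],s['eef_rot'],2*np.degrees(np.arctan2(s['eef_rot'][2],s['eef_rot'][1])))
p=viewer.snapshot('wrist');save(p,'w3')
E
```

```text
t: 8.75
position: [0.5993, -0.304, 0.0361]
eef_rot: [-0.005, 0.96, 0.278, -0.005]
contact_force: [-1.0, 1.1, -1.1]
grip_width: 0.0428
t: 8.95
position: [0.5999, -0.3044, 0.0376]
eef_rot: [-0.005, 0.96, 0.279, -0.005]
contact_force: [0.5, -0.0, -0.9]
grip_width: 0.0429
[ 0.59989313 -0.3044179   0.03762527] [-0.00462065  0.96031323  0.2788488  -0.00452743] 32.38371515417999
```

View pics/w3.png

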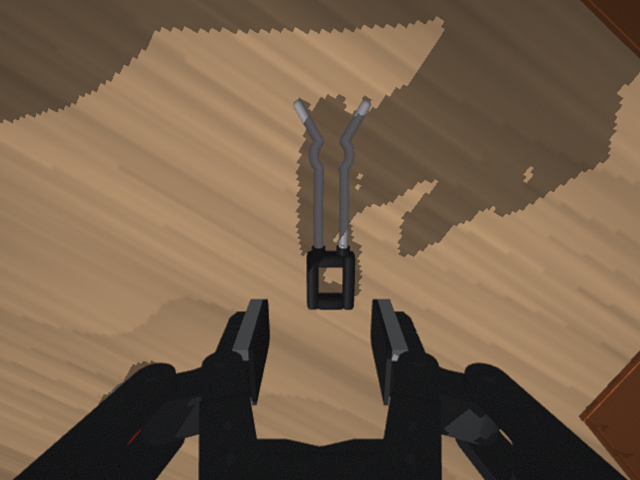

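```bash
python3 - <<'E'
from h import *
s=robot.get_state();p=viewer.snapshot('wrist')
c=wray(p,s,330.5,281,.008);t=wray(p,s,331.5,101,.0045);th=wray(p,s,331.5,143,.0045)
print(c,t,th,np.degrees(np.arctan2(*(t-c)[1::-1])),np.hypot(*(t-c)[:2]),np.hypot(*(th-c)[:2]))
print((c-s['position'])/.2, s['position'],s['eef_rot'])
E
```

```text
[ 0.60451013 -0.30836253  0.008     ] [ 0.67571532 -0.26276845  0.0045    ] [ 0.66081552 -0.27245068  0.0045    ] 32.63222898203939 0.08455175366111507 0.0667829212349369
[ 0.01880133 -0.01650948 -0.15449864] [ 0.60074986 -0.30506063  0.03889973] [-0.00353588  0.96037337  0.27866941 -0.00372088]
```

```bash
python3 -m handwheel '[[0.5,[0.019,-0.016,0],0],[0.5,[0.019,-0.016,-0.08],0],[0.5,[0.019,-0.016,-0.15],0],[0.5,[0.019,-0.016,-0.15],0]]';python3 -m handwheel '[[0.5,[0,0,0],0]]'; python3 - <<'E'
from h import *
s=robot.get_state();print(s['position'],s['eef_rot'],s['contact_force'])
E
```

```text
t: 9.45
position: [0.6027, -0.3069, 0.0056]
eef_rot: [-0.006, 0.96, 0.279, -0.005]
contact_force: [-0.2, -0.1, -0.2]
grip_width: 0.0426
t: 9.55
position: [0.6022, -0.3065, 0.0047]
eef_rot: [-0.006, 0.96, 0.279, -0.006]
contact_force: [0.5, 0.5, 0.6]
grip_width: 0.0429
[ 0.60221864 -0.30653534  0.00467616] [-0.00623766  0.96037564  0.27858105 -0.00568579] [0.48035838 0.5143185  0.59022739]
```

```bash
python3 -m handwheel '[[0.5,[0.012,-0.009,0],0],[0.5,[0.012,-0.009,-0.01],0],[0.5,[0.012,-0.009,-0.01],0],[0.5,[0.012,-0.009,-0.01],0],[0.5,[0.012,-0.009,-0.01],0]]'; python3 - <<'E'
from h import *
from scipy.spatial.transform import Rotation as S
s=robot.get_state();print(s['position'],s['eef_rot'],s['contact_force'],s['joint_vel'].round(3))
print(S.from_quat(s['eef_rot'],scalar_first=True).as_matrix().round(4))
E
```

```text
t: 10.05
position: [0.6048, -0.3084, 0.003]
eef_rot: [-0.006, 0.96, 0.279, -0.006]
contact_force: [-0.6, 0.2, 1.1]
grip_width: 0.0427
[ 0.60476994 -0.30844357  0.0029592 ] [-0.00604225  0.96037017  0.27860665 -0.00556507] [-0.56217484  0.15304624  1.07961993] [ 0.001 -0.001  0.     0.001  0.001  0.001]
[[ 0.8447  0.5351 -0.0141]
 [ 0.5352 -0.8447  0.0085]
 [-0.0073 -0.0147 -0.9999]]
```

```bash
python3 -m handwheel '[[0.3,[0,0,0],0],[0.2,[0,0,0],0],[0,[0,0,0],0],[0,[0,0,0],0],[0,[0,0,0],0]]';python3 -m handwheel '[[0,[0,0,0],0],[0,[0,0,0],0]]'; python3 - <<'E'
from h import *
from scipy.spatial.transform import Rotation as S
s=robot.get_state();print(s['position'],s['contact_force'])
print(S.from_quat(s['eef_rot'],scalar_first=True).as_matrix().round(4))
p=viewer.snapshot('wrist');save(p,'w4')
E
```

```text
t: 10.55
position: [0.605, -0.3086, 0.0034]
eef_rot: [-0.006, 0.96, 0.279, -0.005]
contact_force: [-1.1, -0.0, 4.5]
grip_width: 0.022
t: 10.75
position: [0.605, -0.3086, 0.0035]
eef_rot: [-0.006, 0.96, 0.279, -0.005]
contact_force: [-0.6, 0.6, 2.5]
grip_width: 0.0217
[ 0.60496766 -0.30860881  0.00345685] [-0.58458491  0.55972562  2.47901292]
[[ 0.8448  0.535  -0.0136]
 [ 0.5351 -0.8447  0.0082]
 [-0.0072 -0.0142 -0.9999]]
```

View pics/w4.png

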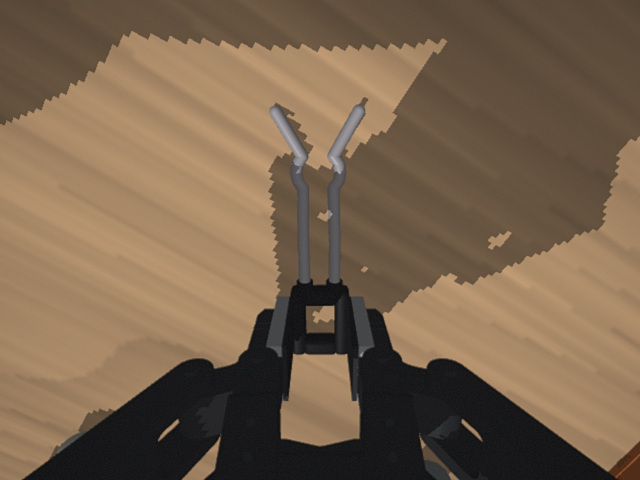

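```bash
python3 -m handwheel '[[0,[0,0,0.05],0],[0,[0,0,0.2],0],[0,[0,0,0.45],0],[0,[0,0,0.7],0],[0,[0,0,0.85],0]]';python3 -m handwheel '[[0,[-0.1,0.2,0],-0.09],[0,[-0.2,0.4,0],-0.18],[0,[-0.3,0.6,0],-0.27],[0,[-0.35,0.8,0],-0.35],[0,[-0.35,0.8,0],-0.41]]';python3 -m handwheel '[[0,[0,0.25,0],0],[0,[0,0.5,0],0],[0,[0,0.7,0],0],[0,[0,0.7,0],0],[0,[0,0.7,0],0]]'; python3 - <<'E'
from h import *
from scipy.spatial.transform import Rotation as S
s=robot.get_state();print(s['position'],s['contact_force'])
M=S.from_quat(s['eef_rot'],scalar_first=True).as_matrix();print(M.round(4),np.degrees(np.arctan2(M[1,0],M[0,0])))
p=viewer.snapshot('wrist');save(p,'w5');p['state']=s
import pickle;pickle.dump((p,s),open('w5.pkl','wb'))
E
```

```text
t: 11.3
position: [0.6064, -0.3096, 0.1789]
eef_rot: [-0.003, 0.96, 0.279, -0.003]
contact_force: [0.7, -0.7, 0.3]
grip_width: 0.022
t: 11.8
position: [0.5347, -0.1449, 0.1786]
eef_rot: [-0.005, 0.999, -0.04, -0.003]
contact_force: [-0.2, -0.7, -0.3]
grip_width: 0.0216
t: 12.3
position: [0.5346, -0.0042, 0.1789]
eef_rot: [-0.005, 0.999, -0.039, -0.003]
contact_force: [0.1, -0.4, -0.7]
grip_width: 0.0218
[ 0.53458811 -0.00422135  0.1788854 ] [ 0.12958718 -0.43747398 -0.68295904]
[[ 0.997  -0.0777 -0.0055]
 [-0.0776 -0.9969  0.0104]
 [-0.0063 -0.0099 -0.9999]] -4.453132490594797
```

View pics/w5.png

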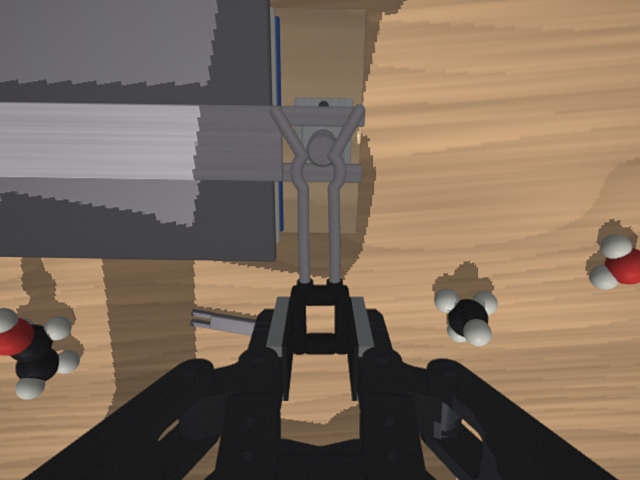

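```bash
python3 - <<'E'
from h import *
import pickle
p,s=pickle.load(open('w5.pkl','rb'))
cv2.imwrite('pics/w5z.png',cv2.resize(p['color'][90:300,250:390,::-1],None,fx=2.8,fy=2.8,interpolation=2))
f=lambda u,v,z: wray(p,s,u,v,z)
z=s['position'][2]+.001
print('tips',f(275,108,z),f(361,108,z))
w=pts(p)
m=(w[...,2]>.13)&(w[...,2]<.14)&(np.hypot(w[...,0]-.597,w[...,1]+.009)<.02);print(m.sum(),np.median(w[m],0),np.percentile(w[m],[2,98],axis=0))
# wire depths
for v in (190,220,250): print(v,[ (w[v,u]*1000).round(1).tolist() for u in (304,335)])
m=(w[...,2]>.16)&(w[...,2]<.20);m[:100]=0;m[290:]=0
for v in range(104,290,6):
    u=np.nonzero(m[v])[0]
    if len(u): 
        L=u[u<320];R=u[u>=320]
        if len(L) and len(R): print(v,L.min(),L.max(),R.min(),R.max(),(f((L.mean()+R.mean())/2,v,z)[:2]-s['position'][:2]).round(4),np.median(w[v,u,2]).round(4))
E
```

```text
tips [0.61892476 0.005373   0.1798854 ] [ 0.6166391  -0.02448759  0.1798854 ]
700 [ 0.59877458 -0.00799237  0.1333006 ] [[ 0.5904968  -0.01425021  0.13106433]
 [ 0.60496999 -0.00220895  0.13483998]]
190 [[589.4, -2.2, 180.8], [588.5, -13.6, 180.7]]
220 [[577.5, -1.0, 179.8], [577.1, -12.9, 181.2]]
250 [[565.3, 0.1, 180.0], [565.2, -12.1, 182.2]]
110 270 281 352 364 [ 0.0826 -0.0049] 0.1793
116 271 285 348 362 [ 0.0806 -0.0046] 0.1789
122 275 289 345 358 [ 0.0786 -0.0045] 0.1793
128 279 292 342 355 [ 0.0765 -0.0045] 0.1796
134 282 296 338 352 [ 0.0745 -0.0043] 0.1795
140 286 299 335 348 [ 0.0724 -0.0041] 0.18
146 290 303 331 345 [ 0.0703 -0.0041] 0.18
152 293 306 328 341 [ 0.0682 -0.0038] 0.1796
158 293 307 328 342 [ 0.066  -0.0038] 0.1796
164 291 303 332 344 [ 0.0639 -0.0037] 0.1798
170 290 301 334 345 [ 0.0617 -0.0035] 0.1798
176 291 302 333 344 [ 0.0595 -0.0033] 0.1802
182 292 305 330 343 [ 0.0573 -0.0031] 0.1801
188 296 308 328 339 [ 0.055  -0.0031] 0.1804
194 297 308 328 339 [ 0.0527 -0.003 ] 0.18
200 297 308 328 339 [ 0.0504 -0.0028] 0.1803
206 297 308 328 339 [ 0.0481 -0.0026] 0.1802
212 297 308 328 339 [ 0.0457 -0.0024] 0.1807
218 297 308 328 339 [ 0.0434 -0.0022] 0.1807
224 298 308 329 339 [ 0.0409 -0.0022] 0.1807
230 298 308 329 339 [ 0.0385 -0.002 ] 0.1807
236 298 308 329 339 [ 0.0361 -0.0019] 0.1809
242 298 308 329 339 [ 0.0336 -0.0017] 0.1807
248 298 308 329 339 [ 0.0311 -0.0015] 0.1809
254 298 308 329 339 [ 0.0285 -0.0013] 0.1812
260 298 309 329 339 [ 0.0259 -0.0012] 0.1805
266 299 309 329 339 [ 0.0233 -0.0011] 0.1811
272 299 309 329 339 [ 0.0207 -0.0009] 0.1809
278 299 311 328 340 [ 0.018  -0.0009] 0.1814
284 297 312 326 343 [ 0.0153 -0.0007] 0.1824
```

View pics/w5z.png

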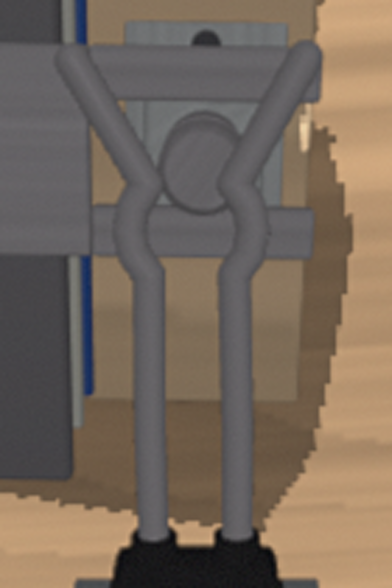

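Tool, legs and stud line up: the head sits between the legs at px (322,148). I'll lower the clip lightly onto the head's top to calibrate the wire height by touch.

```bash
python3 -m handwheel '[[0,[0.004,-0.004,-0.1],-0.006],[0,[0.004,-0.004,-0.18],-0.006],[0,[0.004,-0.004,-0.198],-0.006],[0,[0.004,-0.004,-0.198],-0.006]]';python3 -m handwheel '[[0,[0,0,-0.003],0],[0,[0,0,-0.006],0],[0,[0,0,-0.006],0]]'
```

```text
t: 12.75
position: [0.5352, -0.0071, 0.1388]
eef_rot: [-0.005, 0.999, -0.045, -0.004]
contact_force: [-1.0, -0.5, -0.7]
grip_width: 0.0217
t: 13.05
position: [0.5356, -0.0073, 0.1383]
eef_rot: [-0.005, 0.999, -0.045, -0.003]
contact_force: [-0.1, 1.3, 1.2]
grip_width: 0.0216
```

```bash
python3 -m handwheel '[[0,[0,0.015,-0.003],0],[0,[0,0.015,-0.006],0],[0,[0,0.015,-0.008],0],[0,[0,0.015,-0.008],0]]';python3 -m handwheel '[[0,[0,0,-0.003],0],[0,[0,0,-0.005],0],[0,[0,0,-0.005],0]]'; python3 -c "
from h import *
for i in range(3): s=robot.get_state();print(s['position'],s['contact_force'],s['torque'])
p=viewer.snapshot('wrist')
for i in range(1): s=robot.get_state();print(s['position'],s['contact_force'],s['torque'])
save(p,'w6')"
```

```text
t: 13.45
position: [0.5356, -0.0042, 0.1366]
eef_rot: [-0.005, 0.999, -0.045, -0.003]
contact_force: [-0.4, -0.5, -0.6]
grip_width: 0.0216
t: 13.75
position: [0.5356, -0.0043, 0.1357]
eef_rot: [-0.005, 0.999, -0.045, -0.003]
contact_force: [-0.5, -0.2, 0.7]
grip_width: 0.0221
[ 0.53564273 -0.00427382  0.1357389 ] [-0.45858944 -0.16566871  0.71550397] [-0.01818595  0.05745857 -0.05898282]
[ 0.53564273 -0.00427382  0.1357389 ] [-0.45858944 -0.16566871  0.71550397] [-0.01818595  0.05745857 -0.05898282]
[ 0.53564273 -0.00427382  0.1357389 ] [-0.45858944 -0.16566871  0.71550397] [-0.01818595  0.05745857 -0.05898282]
[ 0.53564137 -0.00426169  0.13574207] [-0.96258317 -0.0220705   1.40433922] [-0.01530858  0.0093067   0.0173684 ]
```

View pics/w6.png

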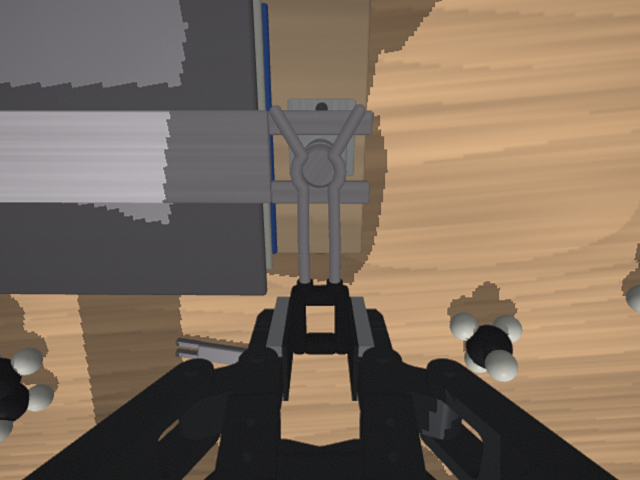

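```bash
python3 -m handwheel '[[0,[0,0,-0.002],0],[0,[0,0,-0.003],0],[0,[0,0,-0.003],0]]';python3 -m handwheel '[[0,[0,0,-0.002],0],[0,[0,0,-0.003],0],[0,[0,0,-0.003],0]]'
```

```text
t: 14.1
position: [0.5357, -0.0043, 0.1353]
eef_rot: [-0.005, 0.999, -0.045, -0.003]
contact_force: [-0.7, 0.3, 2.8]
grip_width: 0.0216
t: 14.4
position: [0.5357, -0.0043, 0.1348]
eef_rot: [-0.005, 0.999, -0.045, -0.003]
contact_force: [-2.0, 0.1, 2.8]
grip_width: 0.0214
```

```bash
python3 -m handwheel '[[0,[0,0,-0.002],0],[0,[0,0,-0.003],0],[0,[0,0,-0.003],0]]';python3 -m handwheel '[[0,[0,0,0.008],0],[0,[0,0,0.008],0],[0,[0,0,0.008],0]]'
```

```text
t: 14.7
position: [0.5357, -0.0043, 0.1343]
eef_rot: [-0.005, 0.999, -0.045, -0.003]
contact_force: [-1.5, 1.4, 3.2]
grip_width: 0.0215
t: 15.0
position: [0.5358, -0.0043, 0.1357]
eef_rot: [-0.005, 0.999, -0.045, -0.003]
contact_force: [-0.1, -0.7, 0.7]
grip_width: 0.0222
```

```bash
python3 -m handwheel '[[0,[0,0,-0.001],0],[0,[0,0,-0.002],0],[0,[0,0,-0.002],0]]';python3 -c "
from h import *
for i in range(4):
  viewer.snapshot('top');s=robot.get_state();print(s['position'],s['contact_force'],s['torque'])"; python3 -m handwheel '[[0,[0,0,-0.001],0],[0,[0,0,-0.002],0],[0,[0,0,-0.002],0]]';python3 -c "
from h import *
for i in range(4):
  viewer.snapshot('top');s=robot.get_state();print(s['position'],s['contact_force'],s['torque'])"
```

```text
t: 15.3
position: [0.5359, -0.0043, 0.1353]
eef_rot: [-0.005, 0.999, -0.045, -0.003]
contact_force: [0.1, 1.2, 2.2]
grip_width: 0.0216
[ 0.53587594 -0.00431046  0.13536516] [-0.93946971  1.21291979  1.36843362] [ 0.04624311 -0.06812036  0.02766259]
[ 0.53585919 -0.00432754  0.13534985] [-0.33375771 -0.09819979  1.73161888] [ 0.08142764 -0.00041196  0.05027441]
[ 0.53589197 -0.00432109  0.135382  ] [-0.39045381  0.19213357  1.86989347] [-0.08753779 -0.05969543 -0.0083036 ]
[ 0.53587409 -0.00430471  0.13537481] [-1.51416973  1.09918029  1.64163783] [ 0.01659284 -0.07561859  0.06300261]
t: 15.8
position: [0.5359, -0.0043, 0.135]
eef_rot: [-0.005, 0.999, -0.045, -0.003]
contact_force: [-2.3, 0.7, 2.7]
grip_width: 0.0217
[ 0.53589625 -0.00434783  0.13503158] [-1.57878338  0.74497234  3.01761166] [ 0.03224483  0.04097878 -0.00109126]
[ 0.53587186 -0.00428714  0.13500802] [-1.26613177  0.80796934  2.43343875] [ 0.01894405 -0.02100361 -0.00622921]
[ 0.53587575 -0.00431725  0.13503287] [-3.1010239   1.64241893  2.1537933 ] [0.02222475 0.0653818  0.06453979]
[ 0.53587471 -0.00433399  0.1350307 ] [-1.67456848 -0.01270349  2.1447359 ] [0.01089538 0.01811525 0.00773873]
```

```bash
python3 -m handwheel '[[0,[0,0,0.02],0],[0,[-0.1,0.008,0.025],0],[0,[-0.23,0.019,0.025],0],[0,[-0.23,0.019,0.025],0],[0,[-0.23,0.019,0.025],0]]';python3 -m handwheel '[[0,[0,0,-0.05],0],[0,[0,0,-0.095],0],[0,[0,0,-0.095],0],[0,[0,0,-0.095],0]]'
```

```text
t: 16.5
position: [0.4899, -0.0005, 0.14]
eef_rot: [-0.005, 0.999, -0.045, -0.002]
contact_force: [0.4, 0.0, -0.8]
grip_width: 0.0221
t: 16.9
position: [0.4897, -0.0005, 0.1203]
eef_rot: [-0.005, 0.999, -0.045, -0.003]
contact_force: [0.2, -0.3, -0.4]
grip_width: 0.0214
```

```bash
python3 -m handwheel '[[0,[0.04,-0.004,0.001],0],[0,[0.08,-0.007,0.001],0],[0,[0.125,-0.011,0.001],0],[0,[0.125,-0.011,0.001],0]]';python3 -c "
from h import *
s=robot.get_state();print(s['position'],s['contact_force'])
p=viewer.snapshot('wrist');save(p,'w7');p=viewer.snapshot('scene');save(p,'s7');cv2.imwrite('pics/s7z.png',cv2.resize(p['color'][220:340,250:400,::-1],None,fx=5,fy=5))"
```

```text
t: 17.3
position: [0.5163, -0.003, 0.121]
eef_rot: [-0.005, 0.999, -0.045, -0.002]
contact_force: [-0.9, -0.1, -0.3]
grip_width: 0.0218
[ 0.51633989 -0.00300764  0.12096974] [-0.87759359 -0.11101685 -0.28544494]
```

View pics/w7.png

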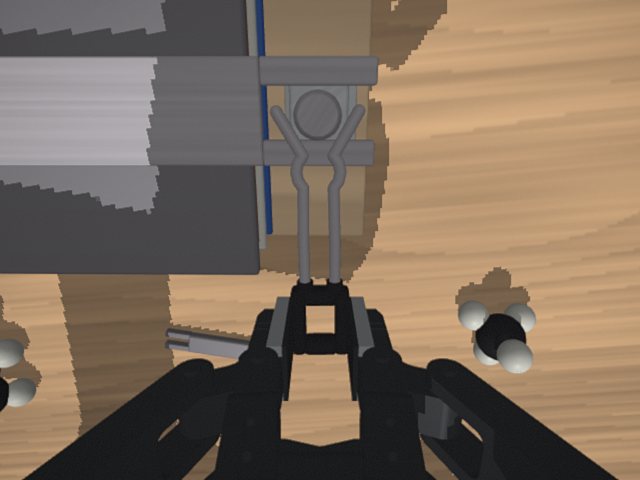

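View pics/s7z.png

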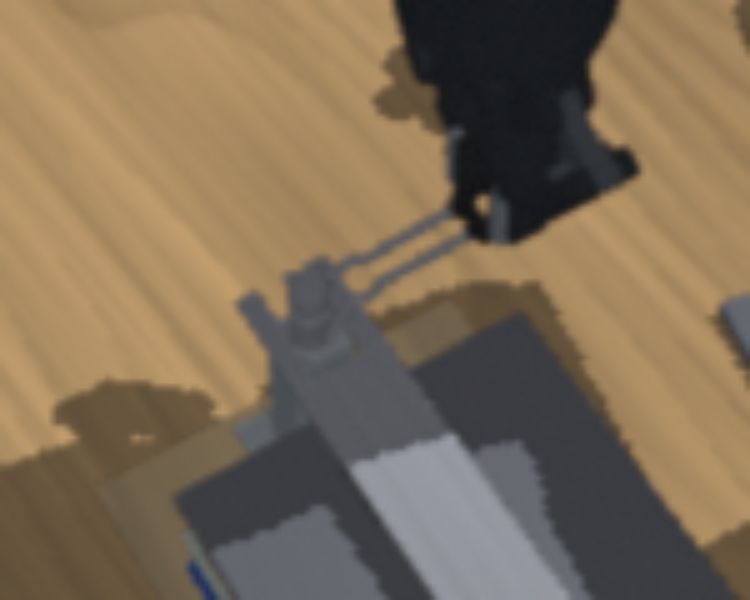

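```bash
python3 -m handwheel '[[0,[0.01,-0.001,-0.003],0],[0,[0.02,-0.002,-0.003],0],[0,[0.02,-0.002,-0.003],0]]';python3 -m handwheel '[[0,[0.01,-0.001,0],0],[0,[0.015,-0.001,0],0],[0,[0.015,-0.001,0],0]]'
```

```text
t: 17.7
position: [0.5191, -0.0031, 0.12]
eef_rot: [-0.005, 0.999, -0.045, -0.003]
contact_force: [0.1, -0.3, -0.5]
grip_width: 0.0216
t: 18.0
position: [0.5223, -0.0034, 0.1201]
eef_rot: [-0.005, 0.999, -0.045, -0.003]
contact_force: [-0.5, 0.2, -0.7]
grip_width: 0.0218
```

```bash
python3 -m handwheel '[[0,[0.006,-0.001,0.002],0],[0,[0.01,-0.001,0.002],0],[0,[0.01,-0.001,0.002],0]]';python3 -m handwheel '[[0,[0.005,0,0],0],[0,[0.01,-0.001,0],0],[0,[0.01,-0.001,0],0]]'
```

```text
t: 18.3
position: [0.5245, -0.0036, 0.1205]
eef_rot: [-0.005, 0.999, -0.045, -0.003]
contact_force: [-0.4, -0.1, -0.5]
grip_width: 0.0215
t: 18.6
position: [0.526, -0.0038, 0.1203]
eef_rot: [-0.005, 0.999, -0.045, -0.004]
contact_force: [-3.6, -0.4, -0.3]
grip_width: 0.0213
```

```bash
python3 -m handwheel '[[0,[0.003,0,0],0],[0,[0.005,0,0],0]]'; python3 -m handwheel '[[0,[0.003,0,0],0],[0,[0.005,0,0],0]]'
```

```text
t: 18.8
position: [0.5261, -0.0038, 0.1199]
eef_rot: [-0.005, 0.999, -0.045, -0.005]
contact_force: [-5.9, -0.6, 1.3]
grip_width: 0.0218
t: 19.0
position: [0.5262, -0.0037, 0.1196]
eef_rot: [-0.005, 0.999, -0.045, -0.006]
contact_force: [-5.9, -1.1, 2.3]
grip_width: 0.0219
```

```bash
python3 -m handwheel '[[0,[0,0,0.004],0],[0,[0.004,0,0.006],0],[0,[0.006,0,0.006],0]]'; python3 -c "
from h import *
s=robot.get_state();print(s['position'],s['contact_force'],s['torque'],s['eef_rot'])
p=viewer.snapshot('wrist');save(p,'w8')
cv2.imwrite('pics/w8z.png',cv2.resize(p['color'][40:300,230:410,::-1],None,fx=2.3,fy=2.3,interpolation=2))
p=viewer.snapshot('scene');cv2.imwrite('pics/s8z.png',cv2.resize(p['color'][250:310,290:350,::-1],None,fx=9,fy=9,interpolation=2))"
```

```text
t: 19.3
position: [0.5262, -0.0037, 0.1204]
eef_rot: [-0.005, 0.999, -0.045, -0.008]
contact_force: [-6.4, -0.4, 1.4]
grip_width: 0.0217
[ 0.5262155  -0.00367213  0.12035251] [-6.4303081  -0.36281633  1.43404152] [-0.21391806  1.14579872 -0.09538869] [-0.00502922  0.99893034 -0.04533294 -0.00760289]
```

View pics/w8z.png

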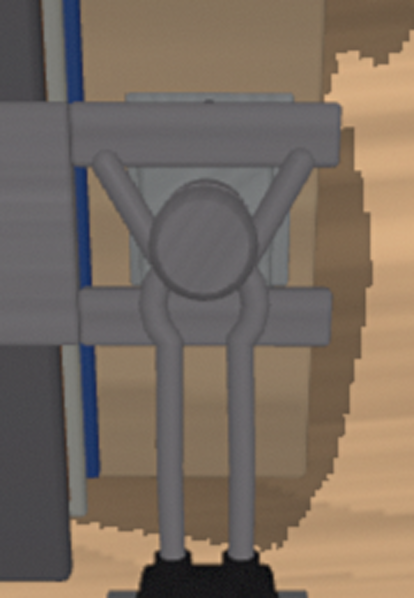

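View pics/s8z.png

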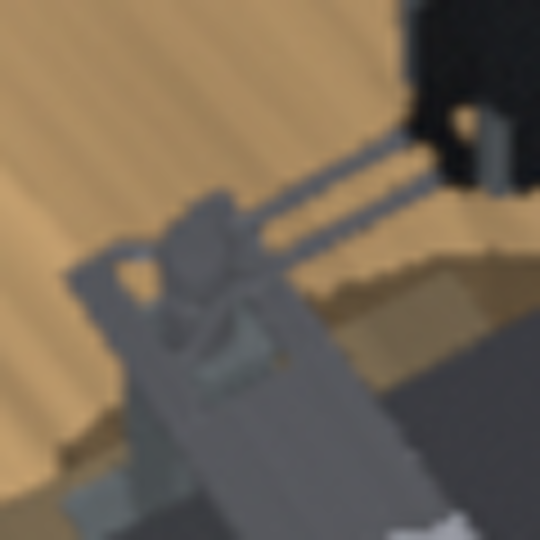

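The picture shows the head over the throat at px (320,145) and the wires inside the groove. I'll raise z slightly to offset the pitch droop and push steadily.

```bash
python3 -m handwheel '[[0,[0.004,0,0.003],0],[0,[0.006,0,0.004],0],[0,[0.008,0,0.004],0],[0,[0.009,0,0.004],0],[0,[0.01,0,0.004],0]]'
```

```text
t: 19.9
position: [0.5264, -0.0036, 0.1203]
eef_rot: [-0.005, 0.999, -0.045, -0.01]
contact_force: [-8.6, -1.5, 2.0]
grip_width: 0.0219
```

```bash
python3 -m handwheel '[[0,[0.004,0,0.006],0],[0,[0.007,0,0.01],0],[0,[0.009,0,0.01],0],[0,[0.01,0,0.01],0],[0,[0.011,0,0.01],0]]'
```

```text
t: 20.4
position: [0.5265, -0.0035, 0.1213]
eef_rot: [-0.005, 0.999, -0.045, -0.013]
contact_force: [-9.2, -1.7, 1.0]
grip_width: 0.022
```

```bash
python3 -m handwheel '[[0,[0.008,0,0.005],0],[0,[0.011,0,0.006],0],[0,[0.013,0,0.007],0],[0,[0.014,0,0.007],0]]'
```

```text
t: 20.8
position: [0.5272, -0.0033, 0.1217]
eef_rot: [-0.005, 0.999, -0.045, -0.016]
contact_force: [-8.6, -0.8, 1.1]
grip_width: 0.0217
```

```bash
python3 -c "
from h import *
s=robot.get_state();print(s['position'],s['contact_force'],s['torque'],s['eef_rot'])
p=viewer.snapshot('wrist');save(p,'w9')
cv2.imwrite('pics/w9z.png',cv2.resize(p['color'][40:300,230:410,::-1],None,fx=2.3,fy=2.3,interpolation=2))
p=viewer.snapshot('scene');cv2.imwrite('pics/s9z.png',cv2.resize(p['color'][220:330,290:400,::-1],None,fx=5,fy=5,interpolation=2))"
```

```text
[ 0.52719341 -0.00328396  0.12169017] [-8.61011692 -0.84139016  1.07632721] [-0.16638092  1.37549302 -0.12877658] [-0.00521682  0.99884229 -0.04523516 -0.01551278]
```

View pics/w9z.png

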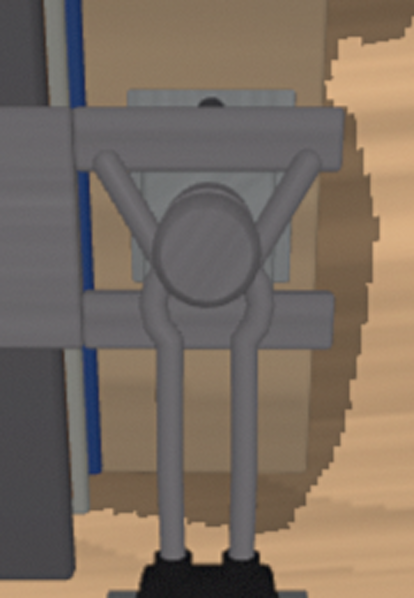

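View pics/s9z.png

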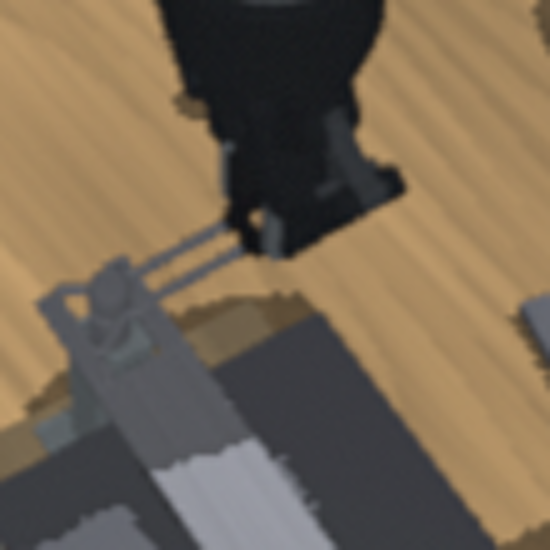

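```bash
python3 -m handwheel '[[0,[0.01,-0.001,0.004],0],[0,[0.013,-0.001,0.006],0],[0,[0.015,-0.001,0.007],0],[0,[0.016,-0.001,0.007],0]]'
```

```text
t: 21.3
position: [0.5279, -0.0032, 0.1219]
eef_rot: [-0.005, 0.999, -0.045, -0.019]
contact_force: [-9.5, -0.5, 2.0]
grip_width: 0.0216
```

```bash
python3 -m handwheel '[[0,[0.01,-0.001,0.006],0],[0,[0.014,-0.001,0.009],0],[0,[0.017,-0.001,0.01],0],[0,[0.018,-0.001,0.01],0]]'
```

```text
t: 21.7
position: [0.5325, -0.0036, 0.1242]
eef_rot: [-0.005, 0.999, -0.045, -0.018]
contact_force: [-1.1, -1.6, -0.5]
grip_width: 0.0221
```

```bash
python3 -c "
from h import *
p=viewer.snapshot('wrist');save(p,'w10')
s=robot.get_state();print(s['position'],s['contact_force'],s['torque'],s['eef_rot'])
cv2.imwrite('pics/w10z.png',cv2.resize(p['color'][40:300,230:410,::-1],None,fx=2.3,fy=2.3,interpolation=2))"
```

```text
[ 0.53271183 -0.00359826  0.12438754] [ 1.72103015 -1.37295093 -0.56668632] [-0.28372168 -0.11486127 -0.04462095] [-0.00525505  0.99881469 -0.04520472 -0.01726666]
```

View pics/w10z.png

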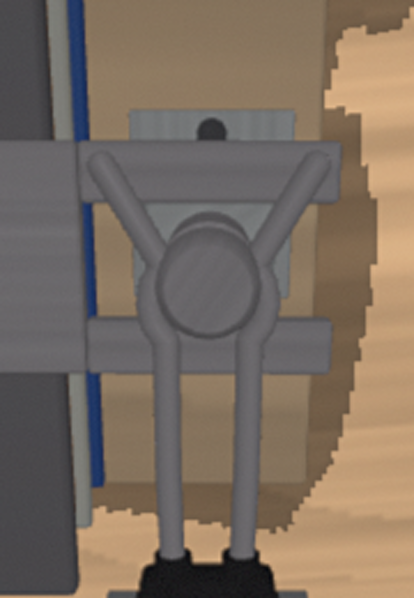

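It has snapped. I'll confirm with a gentle forward push against the seat stop, then a light tug back.

```bash
python3 -m handwheel '[[0,[0.003,0,0],0],[0,[0.006,-0.001,0],0],[0,[0.006,-0.001,0],0]]';python3 -m handwheel '[[0,[-0.004,0,0],0],[0,[-0.008,0,0],0],[0,[-0.008,0,0],0]]'
```

```text
t: 22.05
position: [0.5347, -0.0039, 0.1246]
eef_rot: [-0.005, 0.999, -0.045, -0.016]
contact_force: [1.3, -0.8, -1.9]
grip_width: 0.0221
t: 22.35
position: [0.5346, -0.0041, 0.1252]
eef_rot: [-0.005, 0.999, -0.045, -0.014]
contact_force: [6.0, -1.3, -3.5]
grip_width: 0.0217
```

```bash
python3 -m handwheel '[[0,[0.003,0,-0.004],0],[0,[0.004,0,-0.006],0],[0,[0.004,0,-0.006],0]]'; python3 -c "
from h import *
p=viewer.snapshot('wrist')
s=robot.get_state();print(s['position'],s['contact_force'],s['torque'])"
```

```text
t: 22.65
position: [0.5352, -0.0042, 0.1239]
eef_rot: [-0.005, 0.999, -0.045, -0.014]
contact_force: [0.1, -1.7, -0.8]
grip_width: 0.0217
[ 0.53519191 -0.00415948  0.12394091] [-0.26335199 -1.83674437 -0.42964422] [-0.31144255 -0.04782384 -0.08328455]
```

```bash
python3 -m handwheel '[[0.4,[0,0,0],0],[0.5,[0,0,0],0],[0.6,[0,0,0],0],[0.6,[0,0,0],0]]';python3 -m handwheel '[[0.6,[0,0,0.03],0],[0.6,[0,0,0.1],0],[0.6,[0,0,0.25],0],[0.6,[0,0,0.4],0],[0.6,[-0.1,0,0.5],0]]'; python3 -c "
from h import *
s=robot.get_state();print(s['contact_force'])
p=viewer.snapshot('wrist');save(p,'w11');p=viewer.snapshot('scene');cv2.imwrite('pics/s11z.png',cv2.resize(p['color'][220:330,280:420,::-1],None,fx=5,fy=5,interpolation=2))"
```

```text
t: 23.1
position: [0.5352, -0.004, 0.124]
eef_rot: [-0.005, 0.999, -0.045, -0.014]
contact_force: [0.2, 0.2, 0.3]
grip_width: 0.0515
t: 23.6
position: [0.5173, -0.0045, 0.2281]
eef_rot: [-0.005, 0.999, -0.045, -0.012]
contact_force: [-0.1, 0.4, 0.4]
grip_width: 0.051
[-0.06142308  0.4453014   0.40208692]
```

View pics/w11.png

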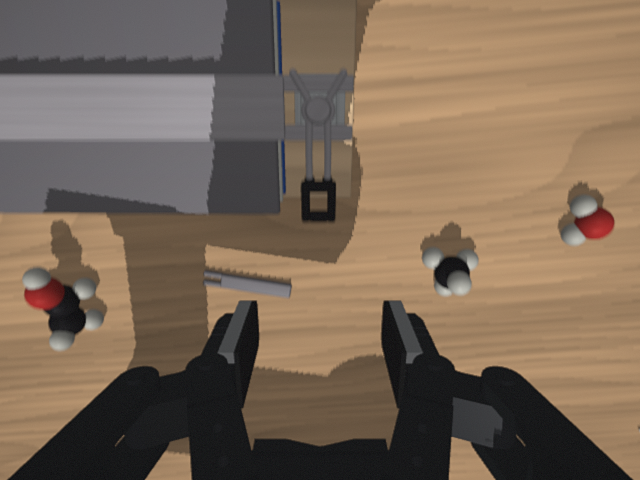

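View pics/s11z.png

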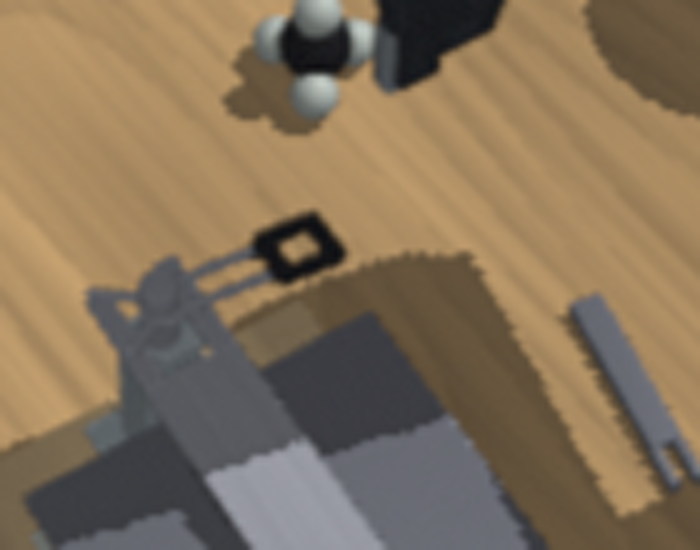

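The clip now hangs on the stud by itself: loop at wrist px (319,201), head at (318,109). I'll check the seat distance and the bar by measurement.

```bash
python3 - <<'E'
from h import *
s=robot.get_state();p=viewer.snapshot('wrist');p['state']=s;w=pts(p)
f=lambda u,v,z: wray(p,s,u,v,z)
g=p['color'].max(2);m=np.zeros_like(g,bool);m[175:226,295:342]=g[175:226,295:342]<60
n,l,st,_=cv2.connectedComponentsWithStats(m.astype(np.uint8)); i=1+st[1:,4].argmax();print(st[i])
u=st[i][0]+st[i][2]/2;v=st[i][1]+st[i][3]/2
zl=np.nanmedian(w[l==i][:,2]);loop=f(u,v,zl)
h=(w[...,2]>.129)&(w[...,2]<.138)&(np.hypot(w[...,0]-.597,w[...,1]+.009)<.02)
hd=(np.percentile(w[h],2,axis=0)+np.percentile(w[h],98,axis=0))/2
print('loop top',loop,'head',hd,np.median(w[h],0),'dist',np.hypot(*(loop-hd)[:2]))
for (a,b) in [(308,160),(327,160),(308,175),(327,175),(310,145),(326,145)]: print('wire z',w[b,a].round(4))
t=(f(295,72,.122)+f(344,72,.122))/2;print('tip-head',np.hypot(*(t-hd)[:2]))
p=viewer.snapshot('top');w=pts(p)
print([(y,float(np.nanmedian(w[(abs(w[...,0]-.597-.09*(y+.009))<.01)&(abs(w[...,1]-y)<.008)&(w[...,2]<.14)][:,2]).round(4))) for y in (.03,.08,.13,.18,.23,.28)])
for q in ['water','ethanol','methane','marker','bond_lever']:
    r=viewer.outline_of(q,p)
    for x in r[:1]: print(q,x['p'],np.nanmedian(w[x['region']],0).round(3))
E
```

```text
[ 301  175   35   44 1137]
loop top [ 0.53804752 -0.00415045  0.11275064] head [ 0.59765673 -0.00903452  0.1329833 ] [ 0.59775693 -0.00902674  0.13334217] dist 0.059808968028994
wire z [5.644e-01 3.000e-04 1.163e-01]
wire z [ 0.5632 -0.0121  0.116 ]
wire z [0.5539 0.0015 0.113 ]
wire z [ 0.5529 -0.0112  0.1137]
wire z [ 0.574  -0.002   0.1178]
wire z [ 0.5732 -0.0122  0.1181]
tip-head 0.01886613021298342
[(0.03, nan), (0.08, nan), (0.13, nan), (0.18, nan), (0.23, 0.1112), (0.28, 0.111)]
water 0.69 [ 0.464 -0.253  0.024]
ethanol 0.62 [0.465 0.272 0.054]
methane 0.61 [ 0.431 -0.123  0.028]
marker 0.92 [ 0.503 -0.425  0.017]
  return np.nanmean(a, axis, out=out, keepdims=keepdims)
```

```bash
python3 -m handwheel '[[0.6,[-0.2,-0.1,0.1],0],[0.6,[-0.4,-0.3,0.2],0],[0.6,[-0.6,-0.6,0.2],0],[0.6,[-0.6,-0.8,0.2],0],[0.6,[-0.6,-0.8,0.2],0]]'; python3 - <<'E'
from h import *
p=viewer.snapshot('top');w=pts(p);save(p,'t12')
cv2.imwrite('pics/t12z.png',cv2.resize(p['color'][150:330,90:370,::-1],None,fx=2.8,fy=2.8,interpolation=2))
print([(y,float(np.nanmedian(w[(abs(w[...,0]-.597-.09*(y+.009))<.01)&(abs(w[...,1]-y)<.008)&(w[...,2]<.14)][:,2]).round(4))) for y in (.03,.08,.13,.18,.23,.28)])
for q in ['ethanol','bond_lever','clip']:
    for x in viewer.outline_of(q,p)[:1]: print(q,x['p'],x['rect'],np.nanmedian(w[x['region']],0).round(3))
p=viewer.snapshot('scene');save(p,'s12')
cv2.imwrite('pics/s12z.png',cv2.resize(p['color'][235:305,280:370,::-1],None,fx=8,fy=8,interpolation=2))
E
```

```text
t: 24.55
position: [0.3935, -0.167, 0.2628]
eef_rot: [-0.005, 0.999, -0.047, -0.016]
contact_force: [0.1, 0.3, -0.6]
grip_width: 0.0509
[(0.03, 0.1107), (0.08, 0.111), (0.13, 0.1111), (0.18, 0.1109), (0.23, 0.111), (0.28, 0.1116)]
ethanol 0.74 [130.8, 274.6, 159.7, 324.8] [0.43  0.266 0.041]
bond_lever 0.91 [214.2, 290.3, 263.4, 308.1] [0.424 0.085 0.008]
clip 0.52 [271.5, 195.9, 292.5, 248.0] [ 0.543 -0.004  0.115]
```

View pics/t12z.png

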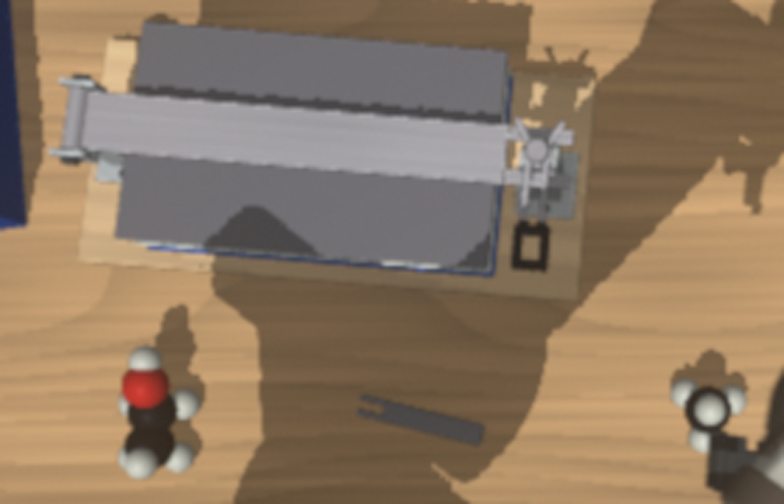

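View pics/s12z.png

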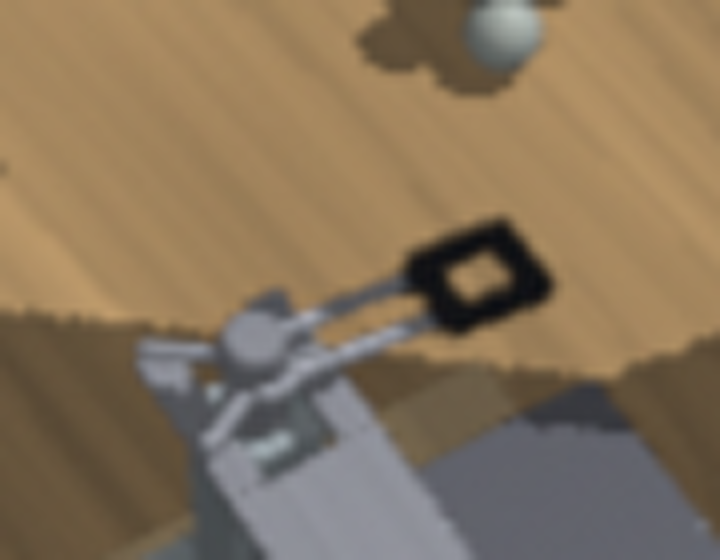

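```bash
python3 -c "
from h import *
print(robot.job_done())"
```

```text
the job is handed in; nothing more can be done
None
```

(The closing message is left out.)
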